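Scan the label, close the double-lidded tin, lift its outer lid for a check

ROBOT

A 6-joint arm with a two-finger parallel gripper is mounted at the origin on the work surface. World frame = base frame: x ahead of the robot, y to its left, z up, the work surface at z = 0. Lengths are in mm, angles in rad, forces in N, time in s.
With the tool pointing down it reaches from about 400 to 925 mm from the base axis. Payload 12.5 kg.
Tool frame: the origin (TCP) lies between the finger pads; the fingertips stand 19 mm ahead of it and the grasp point (between the pads) is the TCP; z points along the fingers, y is the line along which they close (so a half turn about z gives the same grasp; the last joint's range is limited). The gripper opens to 95 mm and grips with 3 to 60 N. Pads are 20 mm wide; open, the fingers measure 119 mm over their backs; the gripper's body (75 mm by 180 mm) begins 59 mm behind the grasp point.
Start: joints at [1.162, 0.491, 1.559, -0, 1.092, -0.106], TCP at [186.354, 596.588, 233.661] pointing down, gripper open.
Joint ranges: [-3.1, 3.1], [-0.84, 2.19], [0.05, 2.79], [-1.13, 4.28], [0.06, 2.93], [-2.69, 2.69]. Speed limits (rad/s): [2.22, 2.22, 2.79, 3.14, 3.14, 3.14].

INTERFACE

Orientations are given as a unit quaternion [x, y, z, w].
In Python, from workcell import telemetry, cams, job gives the robot as it stands.
- The arm moves only by the tool apply_moves, never from a script. Its argument "increments" is a list that holds one entry, the list of rows, each a list of 7 numbers: the shift along the tool's x, y, z in units of 30 mm (1.0 is 30 mm), then the turn, a rotation vector about the tool's x, y, z in units of 6 degrees (1.0 is 6 degrees), then the closure, from 0 (fully open) to 1 (shut). A call has 1 to 12 rows; each row shifts and turns the commanded pose from where the row before left it, along the tool's axes as they then stand; what a row does not reach is not made up. A row lasts 1/12 s, in which the tool goes at most 41.7 mm and 7.16 degrees, less where a joint would pass 70% of its speed; a pose out of reach is approached as far as the arm can. A call is refused whole if a number of a shift passes 1 or a number of a turn 1, either way. A call with a gripper value outside its range is refused whole. The fingers move at their own pace and stop on an object; "force" is the grip in N (left out, the last holds). Time passes only in rows, so rows that do not move let the fingers close. It gives the time, the measured TCP pose, the force, the opening and the grip force at its end, in the units of the state.
- telemetry.get_obs(): the state, without advancing time (a new reading comes with each control period).
- cams.snapshot(name): name is "scene" or "top" or "wrist"; returns the picture (420x560x3 uint8, red, green, blue); there is no depth.
- cams.calibration(name): a dict with "mtx" (3x3 intrinsics, pixels), "dist" ([k1, k2, p1, p2, k3] as OpenCV has them; the pictures are not rectified), "position" and "rotation" of the camera in the world. Camera axes: x right, y down, z forward; pixel columns grow to the right and rows downward; lengths in mm; the calibration is good to about 2 mm. A picture is of the moment at which its call begins: read the wrist's pose just before it. calibration takes no time and is no camera call; for the wrist camera it gives the pose at the moment of the call.
- job.finish_job(): hands the job in; it is judged then, once.
The state is a dict: "clock": time; "joint_positions": joint angles; "joint_velocities": joint speeds; "joint_efforts": joint torques, N m; "ee_pos": TCP position; "ee_rot": TCP orientation; "ft_force": force on the tool from outside, world axes, zero at the start; "torque": the same for the moment, N m; "grip_width": finger opening in mm; "gripper_force": force on a finger pad.
Only numpy, scipy, OpenCV 4.12 (cv2) and the standard library are available. Lean on these libraries where they do the work, as an engineer would, in place of code of your own. Each camera call takes 0.05 s, during which the arm holds its last target. There are 200 camera calls.

TASK

Book in the sample tin: pick up the hand scanner and hold it steady, level, over the middle of the barcode label for a full second with its window about 7 cm above the label and its handle running the same way as the bars, then lay it flat on the desk again and let go. Then carry the two nested lids together to the tin and lower them gently until the inner lid sits fully home in its mouth, and lift the outer lid alone by its knob, leaving the inner lid undisturbed in place. Finish while still holding the outer lid level, about 10 cm straight above the inner lid; do not shove the tin or disturb the other things on the desk.

Things in the scene. Friction and masses are not known exactly. Their poses are not given: they have to be found in the camera images.
- scanner: Bar-shaped hand scanner lying flat, 160 mm long: grey handle 34 wide, 26 high (x -85 to +30 mm), wider black head 56 wide, 24 high at the +x end (x +30 to +75 mm). Origin: on the flat underside, below the handle's centre line, near the centre of mass: grip here across the 34 mm width (y). x points along the handle to the head, z up. 0.13 to 0.23 kg.
- scanner_window (a point): Middle of the reading window, on the underside of the scanner's head, 50 mm ahead (+x) of the scanner's origin; it looks along the scanner's -z (straight down). Axes as the scanner's.
- label: Barcode label, white paper with black bars, in a clear holder 66 x 96 mm, 8 mm high, fixed flat on the desk. Origin: centre of its underside, z up. y is the long side, along which the bars follow one another; each bar runs along x. To read it the scanner's long axis (x) lies parallel to the label's x, either way round.
- label_center (a point): Middle of the barcode, on the label's upper face, 9 mm above the desk. Axes as the label's.
- tin: Round steel tin standing open on the desk, loose, 1.2 kg: body 96 mm in diameter up to 70 mm height, sloping shoulder to 78 mm, then an upright neck 60 mm outside, 52 mm bore, its flat rim at 105 mm height. Closed 27 mm below the rim. Origin: centre of its underside, z up.
- tin_mouth (a point): Centre of the tin's mouth, at the height of the neck's rim (105 mm above the desk).
- lid_inner: Inner steel lid, loose, standing on its plug. From below: plug 46 mm in diameter, 14 high, enters the tin's mouth; round rim 66 mm in diameter, height 14 to 28 mm (grip both lids here from above; it rests on the tin's neck); boss 43 mm in diameter, height 28 to 40, hidden in the outer lid. Origin: centre of the plug's underside, z up; fully home it is 91 mm above the tin's origin. 0.11 to 0.18 kg.
- lid_outer: Outer steel lid, a loose cap nested over the inner lid's boss (2.5 mm play, not fastened: lifting it lifts it alone): 58 mm in diameter, 18 high, hollow 14 deep from below; round knob 20 mm in diameter, 18 high on top (18 to 36 mm above the origin). Origin: centre of its lower edge, z up; nested it is 28 mm above the inner lid's origin. 0.08 to 0.13 kg.
- calculator: Bystander: black desk calculator, 120 x 76 x 14 mm. Origin: centre of its underside.
- cutter: Bystander: slim grey box cutter, 140 x 20 x 12 mm along x. Origin: centre of its underside.
- tape: Bystander: cardboard roll core, 104 mm in diameter, 48 mm high. Origin: centre of its underside.
- ink_pad: Bystander: black ink pad, 90 x 60 x 18 mm. Origin: centre of its underside.
- stapler: Bystander: desk stapler, 130 x 34 x 42 mm along x. Origin: centre of its underside.
There are look-alikes about, which are no part of the job. What is shaped like the lid_inner but purple is not meant.

How it is judged (in metres and radians):
On the way, in this order (a step that is already met when the one before it is completed fails the run):
1. the held scanner is aimed at the label and kept steady for 0.8 s: window 40 to 100 mm above the label, over its middle within 15 mm each way, level, square to the bars within 15 degrees (x of label_center in the frame of scanner_window between -0.015 and 0.015 m and y of label_center in the frame of scanner_window between -0.015 and 0.015 m and z of label_center in the frame of scanner_window between -0.1 and -0.04 m and angle between scanner's own z axis and vertical below 0.17 rad and angle between the x axis of scanner and the x axis of label, either way round below 0.26 rad and linear speed of scanner below 0.03 m/s and contact force between scanner and the fingers above 0.5 N), for 0.8 s.
2. the scanner lies flat on the desk again, let go (height (world z) of scanner below 0.008 m and angle between scanner's own z axis and vertical below 0.1 rad and contact force between scanner and the fingers below 0.1 N and linear speed of scanner below 0.03 m/s), for 0.2 s.
3. both lids sit nested on the tin, the inner lid fully home (z of lid_inner in the frame of tin between 0.088 and 0.094 m and horizontal distance between lid_inner and tin below 0.006 m and angle between lid_inner's own z axis and vertical below 0.06 rad and z of lid_outer in the frame of lid_inner between 0.025 and 0.031 m and horizontal distance between lid_outer and lid_inner below 0.006 m and angle between lid_outer's own z axis and vertical below 0.08 rad), for 0.3 s.
At the end, for the whole second after the job is handed in: Outer lid held still in the fingers, level within 0.2 rad, 50 to 180 mm above its nested place, within 50 mm sideways; inner lid untouched and home in the tin (height within 3 mm, centre 6 mm, tilt 0.06 rad); tin upright; scanner flat on the desk, let go (all of step 2 and z of lid_inner in the frame of tin between 0.088 and 0.094 m and horizontal distance between lid_inner and tin below 0.006 m and angle between lid_inner's own z axis and vertical below 0.06 rad and linear speed of lid_inner below 0.02 m/s and contact force between lid_inner and the fingers below 0.1 N and angle between tin's own z axis and vertical below 0.05 rad and z of lid_outer in the frame of lid_inner between 0.078 and 0.208 m and horizontal distance between lid_outer and lid_inner below 0.05 m and angle between lid_outer's own z axis and vertical below 0.2 rad and linear speed of lid_outer below 0.03 m/s and contact force between lid_outer and the fingers above 0.5 N and contact force between lid_outer and lid_inner below 0.05 N and contact force between lid_outer and tin below 0.05 N); the arm keeps its last pose, push and grip.
It fails at once if the outer lid is parted from the inner lid (by more than 15 mm) while the inner lid is not home in the tin (distance between lid_outer and lid_inner above 0.043 m and not (z of lid_inner in the frame of tin between 0.086 and 0.097 m and horizontal distance between lid_inner and tin below 0.008 m)).
It fails at once if the inner lid drops onto the tin (faster than 0.4 m/s within 40 mm of its seat) (horizontal distance between lid_inner and tin below 0.03 m and z of lid_inner in the frame of tin below 0.131 m and linear speed of lid_inner above 0.4 m/s).
It fails at once if the tin is shoved more than 20 mm or tipped (distance of tin from where it was at the start of the episode above 0.02 m or angle between tin's own z axis and vertical above 0.15 rad).
It fails at once if a bystander is moved more than 30 mm (distance of any of calculator, cutter, tape, ink_pad, stapler from where it was at the start of the episode above 0.03 m).
It also fails if it takes over 72 s, if anything falls off the work surface, if the arm or the gripper's body presses on something with over 40 N, if the wrist force passes 120 N, or if a joint passes its speed limit or range.

## Working session

There is one attempt and no reset: what is moved stays moved. The work goes in short steps, Python scripts to look and compute and a tool call to move; the robot and the scene stay as the last step left them, time stands still between calls to the robot, and variables do not carry over. Pictures are saved under pics/ and viewed, at most 10 in all, crops included, and the job is handed in when it is done.

Besides the shell and the picture viewer there is one more tool, called after "Request:" by a JSON object that holds its "name" and its "arguments", one argument or row to a line. apply_moves: Moves the arm, as the interface text tells. Its arguments: {"type":"object","properties":{"increments":{"type":"array","items":{"type":"array","items":{"type":"array","items":{"type":"number"}}}},"force":{"type":"number"}},"required":["increments"]}

```bash
mkdir -p pics && python3 - <<'E'
from workcell import telemetry, cams, job
import cv2
o=telemetry.get_obs();print({k:o[k] for k in('clock','ee_pos','ee_rot','grip_width')})
for n in('top','scene'):
    im=cams.snapshot(n);cv2.imwrite(f'pics/{n}0.png',im[:,:,::-1])
    c=cams.calibration(n);print(n,c)
E
```

```text
{'clock': 0.0, 'ee_pos': array([186.22953073, 596.34439035, 233.042064  ]), 'ee_rot': array([ 1.50805833e-01,  9.88563223e-01, -5.74742655e-04, -1.54685421e-04]), 'grip_width': 95.05621234287834}
top {'mtx': array([[431.66073082,   0.        , 274.91782697],
       [  0.        , 431.66073082, 208.29860303],
       [  0.        ,   0.        ,   1.        ]]), 'dist': array([-0.13184308,  0.        ,  0.        ,  0.        ,  0.        ]), 'position': array([ 383.45075515,   56.2382102 , 1324.90399911]), 'rotation': array([-0.70148022,  0.70662299, -0.06500413,  0.06621111])}
scene {'mtx': array([[486.82921715,   0.        , 271.55748971],
       [  0.        , 486.82921715, 208.99759434],
       [  0.        ,   0.        ,   1.        ]]), 'dist': array([-0.034264,  0.      ,  0.      ,  0.      ,  0.      ]), 'position': array([1045.56772642, -722.32323779,  700.14836216]), 'rotation': array([ 0.85114736,  0.22784806, -0.12352247, -0.45648181])}
```

View pics/top0.png

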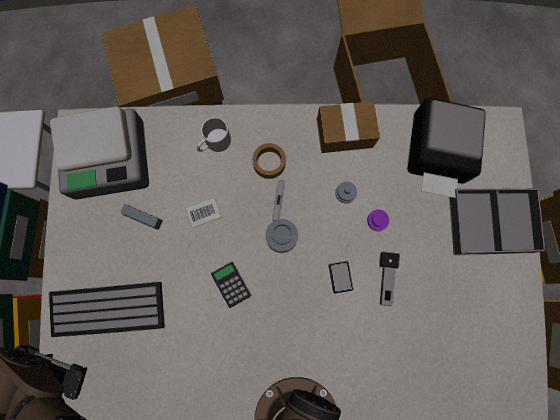

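View pics/scene0.png

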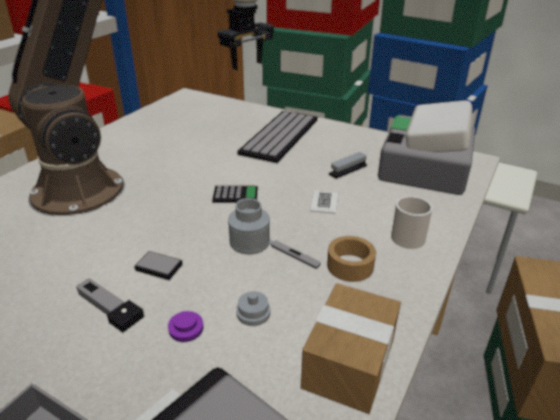

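The top view shows: scanner (388,278) with its head up at (389,260), label (203,212), tin (282,236), lids (347,192), purple decoy (377,220), cutter (279,200), ink pad (341,277), calculator (231,285), tape (269,160) and stapler (141,216). The scene view agrees with this: lids (254,305), tin (249,225), scanner (110,302).

```bash
cat > h.py <<'E'
import numpy as np, cv2
from scipy.spatial.transform import Rotation as R
from workcell import telemetry, cams, job
def ray(c,px):
    u=cv2.undistortPoints(np.array(px,float).reshape(-1,1,2),c['mtx'],c['dist'])[:,0]
    return R.from_quat(c['rotation']).apply(np.c_[u,np.ones(len(u))])
def plane(c,px,z):
    d=ray(c,px);return c['position']+d*((z-c['position'][2])/d[:,2])[:,None]
def proj(c,P):
    r=R.from_quat(c['rotation']).inv();p=np.atleast_2d(np.array(P,float))
    return cv2.projectPoints(p,r.as_rotvec(),-r.apply(c['position']),c['mtx'],c['dist'])[0][:,0]
def rect(m,roi=None):
    cs=cv2.findContours(m.astype(np.uint8),cv2.RETR_EXTERNAL,cv2.CHAIN_APPROX_NONE)[0]
    return max(cs,key=cv2.contourArea)
E
python3 - <<'E'
from h import *
im=cv2.imread('pics/top0.png');c=cams.calibration('top')
def crop(x,y,r=32):
    return cv2.resize(im[y-r:y+r,x-r:x+r],(380,380),interpolation=cv2.INTER_CUBIC)
a=[crop(388,278),crop(282,236)];b=[crop(347,192),crop(203,212)]
cv2.imwrite('pics/crops.png',cv2.resize(np.vstack([np.hstack(a),np.hstack(b)]),(600,600)))
for n,p,z in(('scannerhead',(389,260),24),('handle end',(387,304),26),('label',(203,212),9),('tin rim',(282,235),105),('lid',(347,191),64),('ink',(341,277),18),('calc',(231,285),14),('cutter',(279,200),12),('purple',(377,220),40),('tape',(269,160),48)):
    print(n,plane(c,[p],z)[0].round())
# label by brightness
g=im[190:235,180:225].min(2)>120
k=rect(cv2.morphologyEx(g.astype(np.uint8),cv2.MORPH_CLOSE,np.ones((7,7))))
bx=cv2.boxPoints(cv2.minAreaRect(k))+[180,190];print('labelbox',plane(c,bx,9).round(1)[:,:2],plane(c,bx,9).mean(0))
E
```

```text
scannerhead [ 466. -287.   24.]
handle end [ 335. -275.   26.]
label [621. 281.   9.]
tin rim [535.  38. 105.]
lid [ 672. -159.   64.]
ink [ 417. -140.   18.]
calc [396. 191.  14.]
cutter [656.  45.  12.]
purple [ 587. -252.   40.]
tape [775.  75.  48.]
labelbox [[691.7 356.2]
 [690.4 216.8]
 [551.6 214.8]
 [552.2 351.5]] [621.50109603 284.80408132   9.        ]
```

View pics/crops.png

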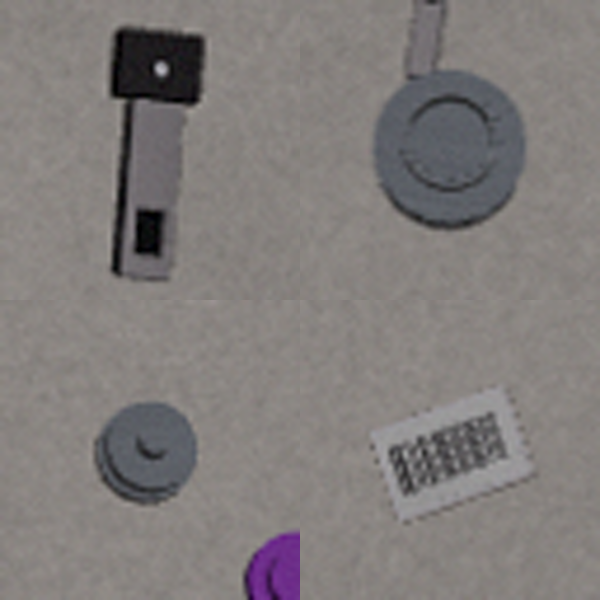

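The crops show the scanner with its yaw near -5°, its head dot at (161,69) and its handle end at (150,278). The label centre is at crop (453,453), which is top pixel (203.6,212.6), tilted about 20°. I'll move over the scanner and refine with the wrist camera.

Request:
{"name": "apply_moves", "arguments": {
  "increments": [
    [[-1, -0.82, 0, 0, 0, 0, 0], [-1, -0.82, 0, 0, 0, 0, 0], [-1, -0.82, 0, 0, 0, 0, 0], [-1, -0.82, 0, 0, 0, 0, 0], [-1, -0.82, 0, 0, 0, 0, 0], [-1, -0.82, 0, 0, 0, 0, 0], [-1, -0.82, 0, 0, 0, 0, 0], [-1, -0.82, 0, 0, 0, 0, 0], [-1, -0.82, 0, 0, 0, 0, 0], [-1, -0.82, 0, 0, 0, 0, 0], [-1, -0.82, 0, 0, 0, 0, 0], [-1, -0.82, 0, 0, 0, 0, 0]]
  ]
}}

```text
clock: 1.1
ee_pos: [442.6, 205.7, 233.6]
ee_rot: [0.151, 0.989, 0.0, -0.0]
ft_force: [1.1, 0.4, 0.6]
grip_width: 95.3
gripper_force: 0.0
```

Request:
{"name": "apply_moves", "arguments": {
  "increments": [
    [[-0.26, -0.99, 0, 0, 0, 0, 0], [-0.26, -0.99, 0, 0, 0, 0, 0], [-0.26, -0.99, 0, 0, 0, 0, 0], [-0.26, -0.99, 0, 0, 0, 0, 0], [-0.26, -0.99, 0, 0, 0, 0, 0], [-0.26, -0.99, 0, 0, 0, 0, 0], [-0.26, -0.99, 0, 0, 0, 0, 0], [-0.26, -0.99, 0, 0, 0, 0, 0], [-0.26, -0.99, 0, 0, 0, 0, 0], [-0.26, -0.99, 0, 0, 0, 0, 0], [-0.26, -0.99, 0, 0, 0, 0, 0], [-0.26, -0.99, 0, 0, 0, 0, 0]]
  ]
}}

```text
clock: 2.1
ee_pos: [424.6, -162.1, 233.5]
ee_rot: [0.151, 0.989, 0.0, -0.0]
ft_force: [0.8, -0.6, 0.1]
grip_width: 95.0
gripper_force: 0.0
```

Request:
{"name": "apply_moves", "arguments": {
  "increments": [
    [[-0.26, -0.99, 0, 0, 0, 0, 0], [-0.26, -0.99, 0, 0, 0, 0, 0], [-0.26, -0.99, 0, 0, 0, 0, 0], [-0.26, -0.99, 0, 0, 0, 0, 0], [0, 0, 0, 0, 0, -1, 0], [0, 0, 0, 0, 0, -1, 0], [0, 0, 0, 0, 0, 0, 0], [0, 0, 0, 0, 0, 0, 0]]
  ]
}}

```text
clock: 2.77
ee_pos: [419.2, -283.3, 233.4]
ee_rot: [0.048, 0.999, 0.0, -0.0]
ft_force: [-0.4, 0.4, -0.4]
grip_width: 95.0
gripper_force: 0.0
```

```bash
cat >> h.py <<'E'
def pose():
    o=telemetry.get_obs();return np.array(o['ee_pos']),R.from_quat(o['ee_rot']),o
def go(target,ang=None):
    """shift in tool units (orientation as it is) and turn units about tool z to bring tool y to world angle ang (mod 180)"""
    p,r,o=pose();y=r.apply([0,1,0]);a=np.degrees(np.arctan2(y[1],y[0]));z=r.apply([0,0,1])
    print('t',round(o['clock'],2),'pos',p.round(1),'yang',round(a,2),'z',z.round(4),'w',round(o['grip_width'],1),'gf',round(o['gripper_force'],1),'ft',np.round(o['ft_force'],1),'j',np.round(o['joint_positions'],2))
    if target is not None: print('shift units',(r.inv().apply(np.array(target)-p)/30).round(2))
    if ang is not None: print('turn z units',round(-(((ang-a)+90)%180-90)/6,2))
E
python3 - <<'E'
from h import *
go((420,-283,233),85)
im=cams.snapshot('wrist');cv2.imwrite('pics/w1.png',im[:,:,::-1]);c=cams.calibration('wrist')
print(c['position'],c['rotation'],c['mtx'][0])
E
```

```text
t 2.77 pos [ 419.2 -283.3  233.4] yang 84.46 z [-3.e-04  4.e-04 -1.e+00] w 95.0 gf 0.0 ft [-0.4  0.4 -0.4] j [-0.72  0.32  1.85  0.    0.97 -2.2 ]
shift units [-0.02  0.01  0.01]
turn z units -0.09
[ 347.58227182 -275.91985785  384.23633466] [0.73450216 0.66616237 0.08736799 0.09539977] [297.34780932   0.         270.88560334]
```

View pics/w1.png

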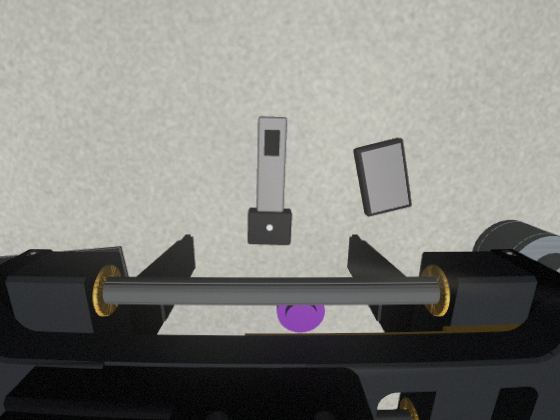

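The wrist view shows the scanner's handle top with corners near (259,118), (287,118), (284,210) and (257,209). The head runs from (248,209) to (291,244) with its dot at (269,228). Refining from these edges.

```bash
python3 - <<'E'
from h import *
c=cams.calibration('wrist')
H=plane(c,[(259,117.5),(287,118),(284.5,209),(257.5,209)],26)[:,:2]; D=plane(c,[(249.5,209),(290,210),(290.5,244),(248.5,243)],24)[:,:2]
print(H.round(1),D.round(1))
e0=H[:2].mean(0);e1=H[2:].mean(0);f=D[2:].mean(0)
u=(f-e0)/np.linalg.norm(f-e0);print('len',np.linalg.norm(f-e0),'yaw',np.degrees(np.arctan2(u[1],u[0])),'yaw handle',np.degrees(np.arctan2(*(e1-e0)[::-1])))
print('origin',e0+85*u,f-75*u)
g=cv2.cvtColor(cv2.imread('pics/w1.png'),cv2.COLOR_BGR2GRAY);print(g[150,245:300],g[180,245:300],g[100:125,272],g[235:255,260])
# label from top
ct=cams.calibration('top')
q=np.array([(370,435),(500,388),(537,468),(405,521)])-300.;q=q/4.6875+[171,180]
L=plane(ct,q,9)[:,:2];print(L.round(1),L.mean(0));d=L[1]-L[0]+L[2]-L[3];print('long dir',np.degrees(np.arctan2(d[1],d[0])),np.linalg.norm(d)/2)
E
```

```text
[[ 330.8 -287.7]
 [ 334.5 -255.5]
 [ 442.7 -267.7]
 [ 439.4 -301.2]] [[ 439.  -311.3]
 [ 445.2 -260.9]
 [ 490.7 -263.9]
 [ 484.  -317.9]]
len 155.8560786411818 yaw -7.130989502247995 yaw handle -6.788337010173716
origin [ 417.00846865 -282.10602604] [ 412.89660077 -281.59160719]
[188 183 183 182 183 184 185 185 188 188 192 191 154 123 146 159 162 163
 143  96  58  56  60  57  58  59  56  59  62  59  56  61  55  59 137 163
 162 163 160 141 116 164 184 186 187 189 189 192 192 191 190 188 186 188
 190] [187 189 188 188 187 186 189 189 191 191 188 165 130 134 154 158 160 158
 161 160 162 161 161 162 161 161 162 163 164 163 164 163 162 163 163 164
 163 158 141 126 174 194 191 188 186 190 192 189 190 188 188 191 192 191
 192] [189 190 185 184 188 193 194 195 192 191 192 192 193 194 189 185 143 113
 141 165 164 162 164 161 162] [ 66  64  62  62  64  66  63  63  61 107 160 179 184 187 192 194 194 189
 188 191]
[[631.4 335.3]
 [662.6 248.8]
 [608.3 223.1]
 [573.4 310.2]] [618.91678436 279.34325204]
long dir -69.14821824295694 92.87026219445886
```

Request:
{"name": "apply_moves", "arguments": {
  "increments": [
    [[0.12, 0.04, 0.9, 0, 0, 0.24, 0.3], [0, 0, 0.9, 0, 0, 0, 0.3], [0, 0, 0.9, 0, 0, 0, 0.3], [0, 0, 0.9, 0, 0, 0, 0.3], [0, 0, 0.9, 0, 0, 0, 0.3], [0, 0, 0.9, 0, 0, 0, 0.3], [0, 0, 0.8, 0, 0, 0, 0.3], [0, 0, 0.5, 0, 0, 0, 0.3], [0, 0, 0.32, 0, 0, 0, 0.3], [0, 0, 0, 0, 0, 0, 0.3]]
  ]
}}

```text
clock: 3.65
ee_pos: [415.6, -281.1, 21.6]
ee_rot: [0.06, 0.998, 0.001, -0.001]
ft_force: [-0.0, 0.6, -0.1]
grip_width: 66.2
gripper_force: 0.0
```

Request:
{"name": "apply_moves", "arguments": {
  "increments": [
    [[0, 0, 0, 0, 0, 0, 1], [0, 0, 0, 0, 0, 0, 1], [0, 0, 0, 0, 0, 0, 1], [0, 0, 0, 0, 0, 0, 1], [0, 0, 0, 0, 0, 0, 1], [0, 0, 0, 0, 0, 0, 1], [0, 0, 0, 0, 0, 0, 1], [0, 0, 0, 0, 0, 0, 1], [0, 0, 0, 0, 0, 0, 1], [0, 0, 0, 0, 0, 0, 1]]
  ],
  "force": 20
}}

```text
clock: 4.48
ee_pos: [416.1, -282.0, 23.5]
ee_rot: [0.059, 0.998, -0.0, 0.0]
ft_force: [-0.1, 0.5, 7.1]
grip_width: 34.2
gripper_force: 20.0
```

```bash
python3 - <<'E'
from h import *
go((415.5,-282,23),83)
E
```

```text
t 4.48 pos [ 416.1 -282.    23.5] yang 83.2 z [ 8.e-04 -6.e-04 -1.e+00] w 34.2 gf 20.0 ft [-0.1  0.5  7.1] j [-0.73  0.65  2.03  0.    0.46 -2.18]
shift units [ 0.02 -0.    0.02]
turn z units 0.03
```

Request:
{"name": "apply_moves", "arguments": {
  "increments": [
    [[0, 0, -0.4, 0, 0, 0, 1], [0, 0, -0.8, 0, 0, 0, 1], [0, 0, -1, 0, 0, 0, 1], [0, 0, -1, 0, 0, 0, 1], [0, 0, -1, 0, 0, 0, 1], [0, 0, -1, 0, 0, 0, 1], [0, 0, -1, 0, 0, 0, 1], [0, 0, -0.8, 0, 0, 0, 1], [-0.08, 0.48, 0, 0, 0, 0, 1], [-0.16, 0.98, 0, 0, 0, 0, 1], [-0.16, 0.98, 0, 0, 0, 0, 1], [-0.16, 0.98, 0, 0, 0, 0, 1]]
  ]
}}

```text
clock: 5.48
ee_pos: [444.5, -180.8, 233.1]
ee_rot: [0.06, 0.998, 0.0, -0.0]
ft_force: [0.4, -0.6, -1.3]
grip_width: 33.9
gripper_force: 20.0
```

Request:
{"name": "apply_moves", "arguments": {
  "increments": [
    [[-0.16, 0.98, 0, 0, 0, 0, 1], [-0.16, 0.98, 0, 0, 0, 0, 1], [-0.16, 0.98, 0, 0, 0, 0, 1], [-0.16, 0.98, 0, 0, 0, 0, 1], [-0.16, 0.98, 0, 0, 0, 0, 1], [-0.16, 0.98, 0, 0, 0, 0, 1], [-0.16, 0.98, 0, 0, 0, 0, 1], [-0.16, 0.98, 0, 0, 0, 0, 1], [-0.16, 0.98, 0, 0, 0, 0, 1], [-0.16, 0.98, 0, 0, 0, 0, 1], [-0.16, 0.98, 0, 0, 0, 0, 1], [-0.08, 0.48, 0, 0, 0, 0, 1]]
  ]
}}

```text
clock: 6.48
ee_pos: [539.7, 149.7, 232.8]
ee_rot: [0.058, 0.998, 0.0, -0.0]
ft_force: [0.8, -0.7, -1.0]
grip_width: 34.0
gripper_force: 20.0
```

Request:
{"name": "apply_moves", "arguments": {
  "increments": [
    [[0, 0, 0, 0, 0, -0.93, 1], [0, 0, 0, 0, 0, -0.93, 1], [0, 0, 0, 0, 0, -0.93, 1], [0, 0, 0, 0, 0, -0.93, 1], [0, 0, 0, 0, 0, -0.93, 1], [0, 0, 0, 0, 0, 0, 1]]
  ]
}}

```text
clock: 6.98
ee_pos: [539.2, 146.6, 232.9]
ee_rot: [-0.185, 0.983, -0.0, -0.0]
ft_force: [0.1, 0.4, -1.9]
grip_width: 33.9
gripper_force: 20.0
```

```bash
python3 - <<'E'
from h import *
go((572,261,103),111)
im=cams.snapshot('wrist');cv2.imwrite('pics/w2.png',im[:,:,::-1])
E
```

```text
t 6.98 pos [539.2 146.6 232.9] yang 111.35 z [-6.e-04 -1.e-04 -1.e+00] w 33.9 gf 20.0 ft [ 0.1  0.4 -1.9] j [ 0.15  0.4   1.72 -0.    1.02 -1.8 ]
shift units [-2.41  3.15  4.33]
turn z units 0.06
```

View pics/w2.png

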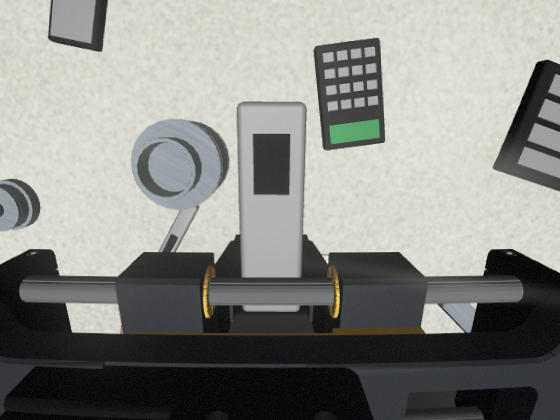

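The scanner is held squarely between the fingers. The tin's mouth is visible near (166,166), with the calculator at (350,95). I'll move to the label and hold.

Request:
{"name": "apply_moves", "arguments": {
  "increments": [
    [[-0.48, 0.63, 0.4, 0, 0, 0, 1], [-0.48, 0.63, 0.8, 0, 0, 0, 1], [-0.48, 0.63, 0.8, 0, 0, 0, 1], [-0.48, 0.63, 0.8, 0, 0, 0, 1], [-0.49, 0.63, 0.8, 0, 0, 0, 1], [0, 0, 0.5, 0, 0, 0, 1], [0, 0, 0.23, 0, 0, 0, 1], [0, 0, 0, 0, 0, 0, 1], [0, 0, 0, 0, 0, 0, 1]]
  ]
}}

```text
clock: 7.78
ee_pos: [573.0, 260.6, 103.6]
ee_rot: [-0.182, 0.983, 0.0, -0.0]
ft_force: [-0.3, 0.0, -0.7]
grip_width: 34.1
gripper_force: 20.0
```

```bash
python3 - <<'E'
from h import *
go((572,261,103),111)
im=cams.snapshot('top');cv2.imwrite('pics/t2.png',im[:,:,::-1]);sc=cams.snapshot('scene')
c=cams.calibration('scene')
x,y=proj(c,[620,280,40])[0].astype(int);w=sc[y-50:y+50,x-50:x+50,::-1];v=im[180:240,160:220,::-1]
tc=cams.snapshot('top')[205:265,250:310,::-1]
cv2.imwrite('pics/lab.png',np.hstack([cv2.resize(w,(390,390)),cv2.resize(v,(390,390),interpolation=cv2.INTER_CUBIC)]))
print(proj(cams.calibration('top'),[619,279.3,9]))
# tin from w2
E
```

```text
t 7.78 pos [573.  260.6 103.6] yang 110.99 z [-0. -0. -1.] w 34.1 gf 20.0 ft [-0.3  0.  -0.7] j [ 0.32  0.64  1.67  0.    0.83 -1.62]
shift units [0.03 0.02 0.02]
turn z units -0.0
[[203.63259092 212.57298994]]
```

View pics/lab.png

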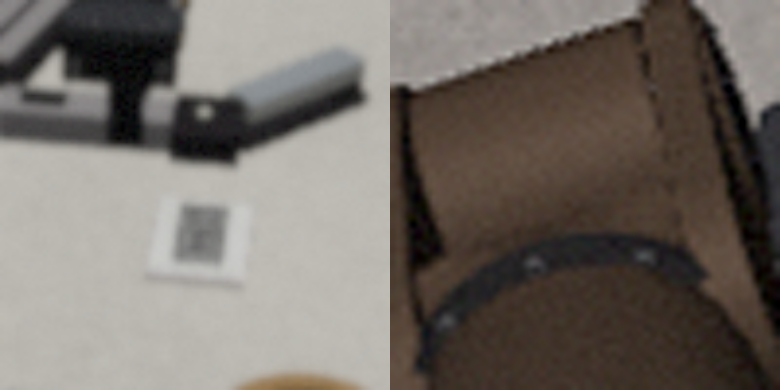

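The scene crop shows the head level above the label, whose centre is at crop (200,243). I'll hold for more than 1 s and cross-check the label position from the scene view.

Request:
{"name": "apply_moves", "arguments": {
  "increments": [
    [[0, 0, 0, 0, 0, 0, 1], [0, 0, 0, 0, 0, 0, 1], [0, 0, 0, 0, 0, 0, 1], [0, 0, 0, 0, 0, 0, 1], [0, 0, 0, 0, 0, 0, 1], [0, 0, 0, 0, 0, 0, 1], [0, 0, 0, 0, 0, 0, 1], [0, 0, 0, 0, 0, 0, 1], [0, 0, 0, 0, 0, 0, 1], [0, 0, 0, 0, 0, 0, 1], [0, 0, 0, 0, 0, 0, 1], [0, 0, 0, 0, 0, 0, 1]]
  ]
}}

```text
clock: 8.93
ee_pos: [572.9, 261.2, 103.1]
ee_rot: [-0.183, 0.983, 0.0, -0.0]
ft_force: [0.6, -0.2, -1.5]
grip_width: 34.3
gripper_force: 20.0
```

```bash
python3 - <<'E'
from h import *
c=cams.calibration('scene');x,y=proj(c,[620,280,40])[0].astype(int)
f=lambda a,b:(x-50+a/3.9,y-50+b/3.9)
print('label',plane(c,[f(200,243)],9)[0].round(1))
h=plane(c,[f(207,108)],103)[0];print('head dot',h.round(1))
go(None)
# candidate scene pixel data for later: lids and tin
s=cv2.imread('pics/scene0.png');t=cv2.imread('pics/top0.png')
cv2.imwrite('pics/lt.png',np.hstack([cv2.resize(s[190:340,200:300],(400,600),interpolation=cv2.INTER_CUBIC),cv2.resize(t[170:260,255:315],(400,600),interpolation=cv2.INTER_CUBIC)]))
E
```

```text
label [626.6 275.3   9. ]
head dot [618.8 290.1 103. ]
t 8.93 pos [572.9 261.2 103.1] yang 111.11 z [-0.e+00  1.e-04 -1.e+00] w 34.3 gf 20.0 ft [ 0.6 -0.2 -1.5] j [ 0.32  0.64  1.67  0.    0.83 -1.62]
```

The scene and top estimates of the label differ by several mm, so I'll step aside with the scanner and look at the label directly with the wrist camera.

Request:
{"name": "apply_moves", "arguments": {
  "increments": [
    [[-0.6, 0.7, -0.5, 0, 0, 0, 1], [-0.6, 0.7, -0.5, 0, 0, 0, 1], [-0.6, 0.7, -0.5, 0, 0, 0, 1], [-0.6, 0.7, -0.5, 0, 0, 0, 1], [-0.6, 0.7, 0, 0, 0, 0, 1], [0, 0, 0, 0, 0, 0, 1], [0, 0, 0, 0, 0, 0, 1]]
  ]
}}

```text
clock: 9.52
ee_pos: [618.7, 392.6, 162.6]
ee_rot: [-0.184, 0.983, -0.0, -0.0]
ft_force: [-1.0, -0.5, -1.6]
grip_width: 33.6
gripper_force: 20.0
```

```bash
python3 - <<'E'
from h import *
im=cams.snapshot('wrist')[:,:,::-1].copy();c=cams.calibration('wrist');go(None)
g=im.min(2).astype(int);x,y=proj(c,[619,279,9])[0].astype(int);print(x,y)
n=40;w=im[max(y-60,0):y+60,max(x-60,0):x+60]
b=cv2.cvtColor(w,cv2.COLOR_BGR2GRAY);m=(b<110).astype(np.uint8)
m=cv2.morphologyEx(m,cv2.MORPH_CLOSE,np.ones((9,9)));k=rect(m);r=cv2.minAreaRect(k);print(r)
q=cv2.boxPoints(r)+[max(x-60,0),max(y-60,0)];P=plane(c,q,9);print(P[:,:2].round(1),P.mean(0).round(1))
v=w.copy();cv2.drawContours(v,[cv2.boxPoints(r).astype(int)],0,(0,0,255),1);cv2.imwrite('pics/w3.png',np.hstack([cv2.resize(v,(390,390)),cv2.resize(im,(410,390))]))
E
```

```text
t 9.57 pos [618.5 391.5 162.4] yang 111.15 z [-1.1e-03 -6.0e-04 -1.0e+00] w 33.7 gf 20.0 ft [ 0.9 -0.8 -2.2] j [ 0.47  0.71  1.33 -0.    1.1  -1.47]
167 163
((65.0, 63.0), (32.0, 70.0), 90.0)
[[616.7 245.4]
 [591.4 312.4]
 [622.4 322.6]
 [648.7 253.9]] [619.8 283.6   9. ]
```

View pics/w3.png

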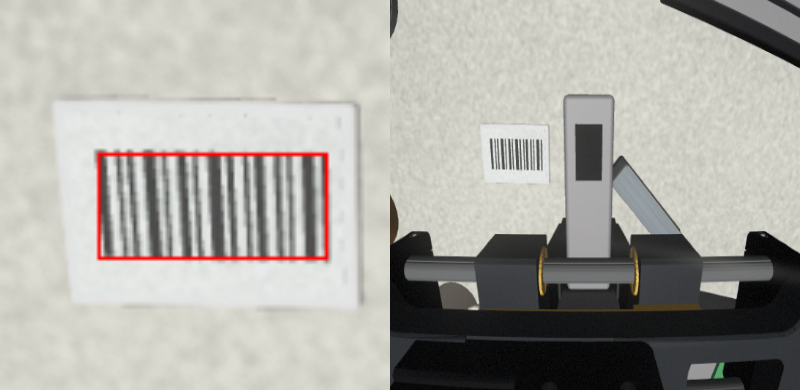

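The label's barcode centre is at (619.8, 283.6), about 4 mm from where the window was held, well within tolerance. Now I'll carry the scanner back to its place.

Request:
{"name": "apply_moves", "arguments": {
  "increments": [
    [[0, 0, -0.7, 0, 0, 0, 1], [0, 0, -0.7, 0, 0, 0, 1], [0.4, -0.5, 0, 0, 0, 0, 1], [0.76, -0.97, 0, 0, 0, 0, 1], [0.76, -0.97, 0, 0, 0, 0, 1], [0.76, -0.97, 0, 0, 0, 0, 1], [0.76, -0.97, 0, 0, 0, 0, 1], [0.76, -0.97, 0, 0, 0, 0, 1], [0.76, -0.97, 0, 0, 0, 0, 1], [0.76, -0.97, 0, 0, 0, 0, 1], [0.76, -0.97, 0, 0, 0, 0, 1], [0.76, -0.97, 0, 0, 0, 0, 1]]
  ]
}}

```text
clock: 10.57
ee_pos: [514.4, 52.8, 205.2]
ee_rot: [-0.183, 0.983, 0.0, -0.0]
ft_force: [1.5, -0.5, -0.5]
grip_width: 33.8
gripper_force: 20.0
```

Request:
{"name": "apply_moves", "arguments": {
  "increments": [
    [[0.76, -0.97, 0, 0, 0, 0, 1], [0.76, -0.97, 0, 0, 0, 0, 1], [0.76, -0.97, 0, 0, 0, 0, 1], [0.76, -0.97, 0, 0, 0, 0, 1], [0.76, -0.97, 0, 0, 0, 0, 1], [0.76, -0.97, 0, 0, 0, 0, 1], [0.76, -0.97, 0, 0, 0, 0, 1], [0.76, -0.97, 0, 0, 0, 0, 1], [0.7, -0.9, 0, 0, 0, 0, 1], [0.4, -0.5, 0, 0, 0, 0, 1], [0, 0, 0, 0, 0, 0, 1], [0, 0, 0, 0, 0, 0, 1]]
  ]
}}

```text
clock: 11.57
ee_pos: [412.8, -279.6, 204.9]
ee_rot: [-0.182, 0.983, 0.0, -0.0]
ft_force: [-0.2, 0.2, -1.1]
grip_width: 33.5
gripper_force: 20.0
```

Request:
{"name": "apply_moves", "arguments": {
  "increments": [
    [[0, 0, 0, 0, 0, 0.93, 1], [0, 0, 0, 0, 0, 0.93, 1], [0, 0, 0, 0, 0, 0.93, 1], [0, 0, 0, 0, 0, 0.93, 1], [0, 0, 0, 0, 0, 0.93, 1], [0, 0, 0, 0, 0, 0, 1], [0, 0, 0, 0, 0, 0, 1]]
  ]
}}

```text
clock: 12.15
ee_pos: [414.0, -278.0, 205.1]
ee_rot: [0.057, 0.998, 0.0, -0.0]
ft_force: [-1.3, -0.9, -1.1]
grip_width: 34.2
gripper_force: 20.0
```

```bash
python3 - <<'E'
from h import *
go((416,-282,23.8),83)
E
```

```text
t 12.15 pos [ 414.  -278.   205.1] yang 83.43 z [-2.e-04  3.e-04 -1.e+00] w 34.2 gf 20.0 ft [-1.3 -0.9 -1.1] j [-0.72  0.35  1.9   0.    0.9  -2.18]
shift units [-0.08 -0.13  6.04]
turn z units 0.07
```

Request:
{"name": "apply_moves", "arguments": {
  "increments": [
    [[0, 0, 0.5, 0, 0, 0, 1], [0, 0, 0.9, 0, 0, 0, 1], [0, 0, 0.9, 0, 0, 0, 1], [0, 0, 0.9, 0, 0, 0, 1], [0, 0, 0.9, 0, 0, 0, 1], [0, 0, 0.9, 0, 0, 0, 1], [0, 0, 0.6, 0, 0, 0, 1], [0, 0, 0.25, 0, 0, 0, 1], [0, 0, 0.1, 0, 0, 0, 1], [0, 0, 0.05, 0, 0, 0, 1], [0, 0, 0.03, 0, 0, 0, 1], [0, 0, 0, 0, 0, 0, 1]]
  ]
}}

```text
clock: 13.15
ee_pos: [414.5, -279.1, 25.1]
ee_rot: [0.059, 0.998, -0.0, 0.001]
ft_force: [-0.9, -0.3, -2.0]
grip_width: 34.1
gripper_force: 20.0
```

```bash
python3 - <<'E'
from h import *
go((416,-282,23.5),83)
E
```

```text
t 13.15 pos [ 414.5 -279.1   25.1] yang 83.25 z [ 1.1e-03 -9.0e-04 -1.0e+00] w 34.1 gf 20.0 ft [-0.9 -0.3 -2. ] j [-0.72  0.64  2.04  0.    0.46 -2.18]
shift units [-0.06 -0.09  0.05]
turn z units 0.04
```

Request:
{"name": "apply_moves", "arguments": {
  "increments": [
    [[0, 0, 0.03, 0, 0, 0, 1], [0, 0, 0.03, 0, 0, 0, 1], [0, 0, 0, 0, 0, 0, 1], [0, 0, 0, 0, 0, 0, 1]]
  ]
}}

```text
clock: 13.48
ee_pos: [414.5, -279.2, 23.4]
ee_rot: [0.059, 0.998, -0.0, 0.001]
ft_force: [-0.7, 1.2, 9.0]
grip_width: 34.1
gripper_force: 20.0
```

Request:
{"name": "apply_moves", "arguments": {
  "increments": [
    [[0, 0, 0, 0, 0, 0, 0.4], [0, 0, 0, 0, 0, 0, 0.4], [0, 0, 0, 0, 0, 0, 0.4], [0, 0, 0, 0, 0, 0, 0.4], [0, 0, 0, 0, 0, 0, 0.4], [0, 0, -0.3, 0, 0, 0, 0.4], [0, 0, -0.7, 0, 0, 0, 0.4], [0, 0, -1, 0, 0, 0, 0.4], [0, 0, -1, 0, 0, 0, 0], [0, 0, -1, 0, 0, 0, 0], [0, 0, -1, 0, 0, 0, 0], [0, 0, -1, 0, 0, 0, 0]]
  ]
}}

```text
clock: 14.48
ee_pos: [413.8, -278.6, 204.7]
ee_rot: [0.059, 0.998, -0.0, 0.0]
ft_force: [-0.2, -0.9, 0.1]
grip_width: 78.2
gripper_force: 0.0
```

```bash
python3 - <<'E'
from h import *
go((640,-150,233),90)
im=cams.snapshot('wrist');cv2.imwrite('pics/w4.png',im[:,:,::-1])
E
```

```text
t 14.48 pos [ 413.8 -278.6  204.7] yang 83.21 z [ 3.e-04 -2.e-04 -1.e+00] w 78.2 gf 0.0 ft [-0.2 -0.9  0.1] j [-0.73  0.35  1.9   0.    0.89 -2.18]
shift units [-6.98  5.15 -0.94]
turn z units -1.13
```

Request:
{"name": "apply_moves", "arguments": {
  "increments": [
    [[-0.5, 0.23, -0.9, 0, 0, 0, 0], [-0.93, 0.46, 0, 0, 0, 0, 0], [-0.93, 0.46, 0, 0, 0, 0, 0], [-0.93, 0.46, 0, 0, 0, 0, 0], [-0.93, 0.46, 0, 0, 0, 0, 0], [-0.93, 0.46, 0, 0, 0, 0, 0], [-0.93, 0.46, 0, 0, 0, 0, 0], [-0.93, 0.46, 0, 0, 0, 0, 0], [-0.93, 0.46, 0, 0, 0, 0, 0], [-0.93, 0.46, 0, 0, 0, 0, 0], [-0.93, 0.46, 0, 0, 0, 0, 0], [-0.4, 0.23, 0, 0, 0, 0, 0]]
  ]
}}

```text
clock: 15.53
ee_pos: [738.3, -162.7, 229.1]
ee_rot: [0.059, 0.998, 0.0, 0.0]
ft_force: [0.0, 0.3, 0.4]
grip_width: 95.1
gripper_force: 0.0
```

Request:
{"name": "apply_moves", "arguments": {
  "increments": [
    [[0, 0, 0, 0, 0, 0, 0], [0, 0, 0, 0, 0, 0, 0]]
  ]
}}

```text
clock: 15.7
ee_pos: [735.6, -164.0, 228.9]
ee_rot: [0.059, 0.998, 0.0, -0.001]
ft_force: [-0.0, -0.3, -0.4]
grip_width: 95.1
gripper_force: 0.0
```

```bash
python3 - <<'E'
from h import *
go(None)
c=cams.calibration('wrist');im=cams.snapshot('wrist');cv2.imwrite('pics/w5.png',im[:,:,::-1]);np.save('w5.npy',np.r_[c['position'],c['rotation']])
x,y=proj(c,[672,-159,46])[0].astype(int);print(x,y,proj(c,[535,38,105]))
x0=max(x-80,0);y0=max(y-80,0);w=im[y0:y+80,x0:x+80,::-1];print(x0,y0,w.shape)
cv2.imwrite('pics/lid.png',cv2.resize(w,None,fx=3.5,fy=3.5,interpolation=cv2.INTER_CUBIC))
E
```

```text
t 15.7 pos [ 735.6 -164.   228.9] yang 83.26 z [-1.1e-03  3.0e-04 -1.0e+00] w 95.1 gf 0.0 ft [-0.  -0.3 -0.4] j [-0.31  0.69  1.19 -0.    1.26 -1.76]
268 139 [[484.33694243 -51.87964771]]
188 59 (160, 160, 3)
```

View pics/lid.png

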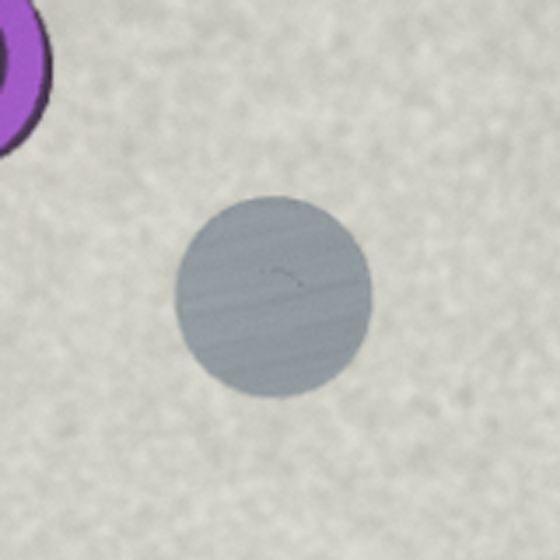

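The crop shows the lids nearly straight below the camera as a disc centred at crop (274,297), with the purple decoy off at the upper left. Computing its centre.

```bash
cat >> h.py <<'E'
def disc(im,c,guess,z,n=70):
    "bgr image; steel blue-grey blob nearest guess"
    x,y=proj(c,guess)[0].astype(int);x0=max(x-n,0);y0=max(y-n,0);w=im[y0:y+n,x0:x+n].astype(int)
    m=((w[...,0]-w[...,2])>6).astype(np.uint8);m=cv2.morphologyEx(m,cv2.MORPH_OPEN,np.ones((5,5)));m=cv2.morphologyEx(m,cv2.MORPH_CLOSE,np.ones((9,9)))
    k,lab,st,ct=cv2.connectedComponentsWithStats(m);i=1+np.argmin(np.hypot(*(ct[1:]-[x-x0,y-y0]).T))
    e=cv2.minEnclosingCircle(cv2.findNonZero((lab==i).astype(np.uint8)))
    print('bbox',st[i],'centroid',ct[i]+[x0,y0],'circ',np.array(e[0])+[x0,y0],e[1])
    P=plane(c,[ct[i]+[x0,y0]],z)[0];return P
E
python3 - <<'E'
from h import *
c=cams.calibration('wrist');im=cv2.imread('pics/w5.png')
print(c['position'],R.from_quat(c['rotation']).apply([0,0,1]))
for z in (28,46): print(disc(im,c,[672,-159,46],z))
E
```

```text
[ 663.68958062 -155.73422177  380.08001042] [ 0.2541735  -0.02937185 -0.96671253]
bbox [  41   47   55   56 2486] centroid [265.82823813 143.46500402] circ [265.85871124 143.30455017] 28.457809448242188
[ 676.42174848 -162.79034987   28.        ]
bbox [  41   47   55   56 2486] centroid [265.82823813 143.46500402] circ [265.85871124 143.30455017] 28.457809448242188
[ 675.77081967 -162.42960713   46.        ]
```

Request:
{"name": "apply_moves", "arguments": {
  "increments": [
    [[0.96, -0.1, 0, 0, 0, 0, 0], [1, -0.09, 0.5, 0, 0, 0, 0], [0, 0, 0.9, 0, 0, 0, 0], [0, 0, 0.9, 0, 0, 0, 0], [0, 0, 0.9, 0, 0, 0, 0], [0, 0, 0.9, 0, 0, 0, 0], [0, 0, 0.9, 0, 0, 0, 0], [0, 0, 0.8, 0, 0, 0, 0], [0, 0, 0.5, 0, 0, 0, 0], [0, 0, 0.4, 0, 0, 0, 0], [0, 0, 0.2, 0, 0, 0, 0], [0, 0, 0, 0, 0, 0, 0]]
  ]
}}

```text
clock: 16.75
ee_pos: [676.1, -163.4, 21.9]
ee_rot: [0.06, 0.998, 0.0, -0.001]
ft_force: [0.1, -1.2, 0.8]
grip_width: 95.1
gripper_force: 0.0
```

Request:
{"name": "apply_moves", "arguments": {
  "increments": [
    [[0, 0, 0, 0, 0, 0, 0.2], [0, 0, 0, 0, 0, 0, 0.2]]
  ]
}}

```text
clock: 16.92
ee_pos: [677.3, -163.4, 23.8]
ee_rot: [0.059, 0.998, -0.0, 0.001]
ft_force: [-0.1, 0.1, 0.5]
grip_width: 86.9
gripper_force: 0.0
```

```bash
python3 - <<'E'
from h import *
go((676.4,-162.8,22),83.2)
E
```

```text
t 16.92 pos [ 677.3 -163.4   23.8] yang 83.2 z [ 1.8e-03 -5.0e-04 -1.0e+00] w 86.9 gf 0.0 ft [-0.1  0.1  0.5] j [-0.33  0.82  1.52  0.    0.79 -1.78]
shift units [0.03 0.01 0.06]
turn z units 0.0
```

Request:
{"name": "apply_moves", "arguments": {
  "increments": [
    [[0, 0, 0.05, 0, 0, 0, 0.3], [0, 0, 0, 0, 0, 0, 0.3], [0, 0, 0, 0, 0, 0, 1], [0, 0, 0, 0, 0, 0, 1], [0, 0, 0, 0, 0, 0, 1], [0, 0, 0, 0, 0, 0, 1], [0, 0, 0, 0, 0, 0, 1], [0, 0, 0, 0, 0, 0, 1], [0, 0, 0, 0, 0, 0, 1], [0, 0, 0, 0, 0, 0, 1]]
  ],
  "force": 25
}}

```text
clock: 17.75
ee_pos: [677.0, -163.0, 21.3]
ee_rot: [0.059, 0.998, 0.0, 0.0]
ft_force: [-0.9, 0.5, 5.6]
grip_width: 65.8
gripper_force: 25.0
```

```bash
python3 - <<'E'
from h import *
go((676.4,-162.8,22),83.2)
E
```

```text
t 17.75 pos [ 677.  -163.    21.3] yang 83.21 z [ 5.e-04 -0.e+00 -1.e+00] w 65.8 gf 25.0 ft [-0.9  0.5  5.6] j [-0.33  0.83  1.53  0.    0.79 -1.78]
shift units [ 0.02  0.   -0.02]
turn z units 0.0
```

Request:
{"name": "apply_moves", "arguments": {
  "increments": [
    [[0, 0, -0.1, 0, 0, 0, 1], [0, 0, -0.2, 0, 0, 0, 1], [0, 0, -0.4, 0, 0, 0, 1], [0, 0, -0.6, 0, 0, 0, 1], [0, 0, -0.8, 0, 0, 0, 1], [0, 0, -0.8, 0, 0, 0, 1], [0, 0, -0.8, 0, 0, 0, 1], [0, 0, -0.8, 0, 0, 0, 1], [0, 0, -0.8, 0, 0, 0, 1], [0, 0, -0.8, 0, 0, 0, 1], [0, 0, -0.6, 0, 0, 0, 1], [0, 0, -0.2, 0, 0, 0, 1]]
  ]
}}

```text
clock: 18.75
ee_pos: [677.5, -163.3, 232.1]
ee_rot: [0.059, 0.998, -0.001, 0.002]
ft_force: [-0.4, 0.6, -2.7]
grip_width: 65.6
gripper_force: 25.0
```

Request:
{"name": "apply_moves", "arguments": {
  "increments": [
    [[0.15, 0.25, 0, 0, 0, 0, 1], [0.3, 0.5, 0, 0, 0, 0, 1], [0.39, 0.7, 0, 0, 0, 0, 1], [0.39, 0.7, 0, 0, 0, 0, 1], [0.39, 0.7, 0, 0, 0, 0, 1], [0.39, 0.7, 0, 0, 0, 0, 1], [0.39, 0.7, 0, 0, 0, 0, 1], [0.39, 0.7, 0, 0, 0, 0, 1], [0.37, 0.7, 0, 0, 0, 0, 1], [0.25, 0.5, 0, 0, 0, 0, 1], [0.12, 0.25, 0, 0, 0, 0, 1], [0, 0, 0, 0, 0, 0, 1]]
  ]
}}

```text
clock: 19.75
ee_pos: [593.4, 41.7, 227.1]
ee_rot: [0.058, 0.998, 0.0, -0.001]
ft_force: [0.3, 0.4, -2.3]
grip_width: 65.3
gripper_force: 25.0
```

Request:
{"name": "apply_moves", "arguments": {
  "increments": [
    [[0, 0, 0, 0, 0, 0, 1], [0, 0, 0, 0, 0, 0, 1]]
  ]
}}

```text
clock: 19.92
ee_pos: [594.6, 39.4, 227.5]
ee_rot: [0.059, 0.998, -0.0, -0.0]
ft_force: [0.4, -0.5, -2.8]
grip_width: 65.3
gripper_force: 25.0
```

```bash
python3 - <<'E'
from h import *
go(None)
c=cams.calibration('wrist');im=np.ascontiguousarray(cams.snapshot('wrist')[:,:,::-1]);cv2.imwrite('pics/w6.png',im)
x,y=proj(c,[535,38,105])[0].astype(int);print(x,y)
x0=max(x-100,0);y0=max(y-75,0);w=im[y0:y+75,x0:x+100];print(x0,y0,w.shape)
cv2.imwrite('pics/tin.png',cv2.resize(w,None,fx=4,fy=4,interpolation=cv2.INTER_CUBIC))
E
```

```text
t 19.92 pos [594.6  39.4 227.5] yang 83.18 z [-4.e-04 -1.e-04 -1.e+00] w 65.3 gf 25.0 ft [ 0.4 -0.5 -2.8] j [-0.04  0.46  1.64 -0.    1.05 -1.5 ]
260 146
160 71 (150, 200, 3)
```

View pics/tin.png

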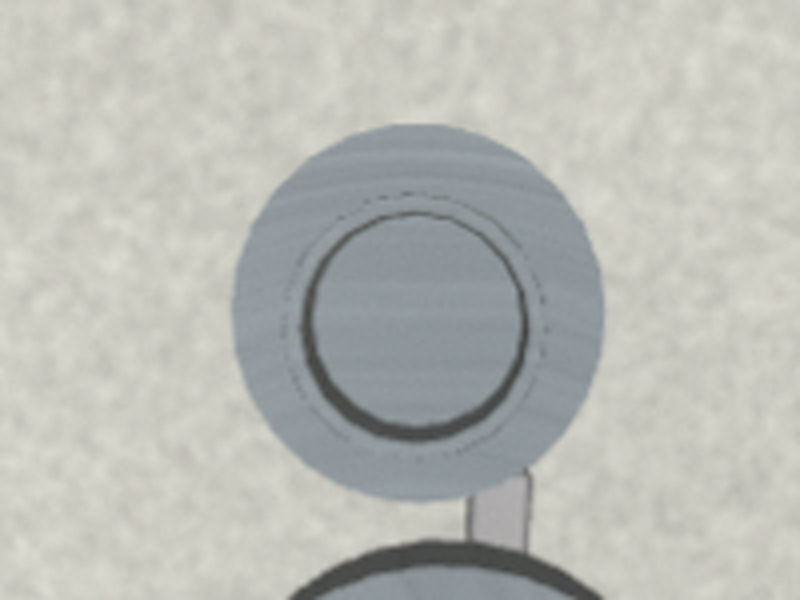

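The tin's bore is at crop centre (415,326), about 57 px across as expected. The shoulder edge is centred at (419,312). The held lid's rim peeks in at the bottom, centred on the tool axis.

```bash
python3 - <<'E'
from h import *
c=cams.calibration('wrist')
f=lambda a,b:(160+a/4-.375,71+b/4-.375)
P=plane(c,[f(415,326)],105)[0];Q=plane(c,[f(419,312)],70)[0];print(P,Q)
# ray-plane with relative bias check: lid earlier assumed (676.4,-162.8); grip TCP (677,-163)
go((P[0],P[1],160))
E
```

```text
[540.51390363  39.372249   105.        ] [539.37084677  39.71141874  70.        ]
t 19.97 pos [594.7  39.2 227.6] yang 83.16 z [-2.e-04 -1.e-04 -1.e+00] w 65.8 gf 25.0 ft [-0.4  0.  -2.4] j [-0.04  0.46  1.64 -0.    1.05 -1.5 ]
shift units [ 1.79 -0.21  2.25]
```

Request:
{"name": "apply_moves", "arguments": {
  "increments": [
    [[0.2, -0.02, 0, 0, 0, 0, 1], [0.4, -0.05, 0, 0, 0, 0, 1], [0.4, -0.05, 0, 0, 0, 0, 1], [0.4, -0.05, 0, 0, 0, 0, 1], [0.38, -0.03, 0, 0, 0, 0, 1], [0, 0, 0.3, 0, 0, 0, 1], [0, 0, 0.6, 0, 0, 0, 1], [0, 0, 0.6, 0, 0, 0, 1], [0, 0, 0.6, 0, 0, 0, 1], [0, 0, 0.3, 0, 0, 0, 1], [0, 0, 0.18, 0, 0, 0, 1], [0, 0, 0, 0, 0, 0, 1]]
  ]
}}

```text
clock: 20.97
ee_pos: [540.6, 40.3, 149.5]
ee_rot: [0.059, 0.998, 0.0, -0.001]
ft_force: [-0.1, 0.6, -2.7]
grip_width: 65.9
gripper_force: 25.0
```

Request:
{"name": "apply_moves", "arguments": {
  "increments": [
    [[0, 0, 0, 0, 0, 0, 1], [0, 0, 0, 0, 0, 0, 1], [0, 0, 0, 0, 0, 0, 1]]
  ]
}}

```text
clock: 21.22
ee_pos: [541.1, 40.4, 151.3]
ee_rot: [0.059, 0.998, 0.0, 0.001]
ft_force: [-0.0, 0.2, -3.1]
grip_width: 65.6
gripper_force: 25.0
```

```bash
python3 - <<'E'
from h import *
go((540.7,39.4,112.3))
im=np.ascontiguousarray(cams.snapshot('scene')[:,:,::-1]);w=im[150:270,190:310];cv2.imwrite('pics/s7.png',cv2.resize(w,(600,600),interpolation=cv2.INTER_CUBIC))
E
```

```text
t 21.22 pos [541.1  40.4 151.3] yang 83.21 z [ 0.0015  0.     -1.    ] w 65.6 gf 25.0 ft [-0.   0.2 -3.1] j [-0.05  0.48  1.85  0.    0.81 -1.5 ]
shift units [ 0.01 -0.04  1.3 ]
```

View pics/s7.png

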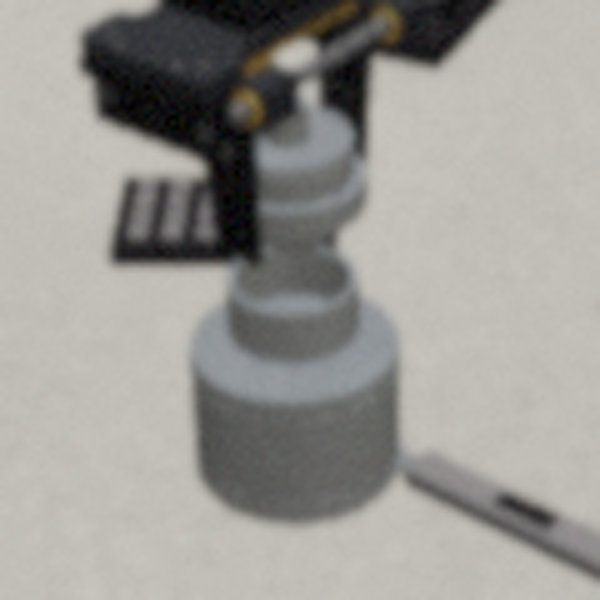

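The scene crop shows the lids nested and level, centred above the tin's mouth. I'll lower them slowly and check forces.

Request:
{"name": "apply_moves", "arguments": {
  "increments": [
    [[0, -0.03, 0.15, 0, 0, 0, 1], [0, 0, 0.2, 0, 0, 0, 1], [0, 0, 0.2, 0, 0, 0, 1], [0, 0, 0.15, 0, 0, 0, 1], [0, 0, 0.1, 0, 0, 0, 1], [0, 0, 0.1, 0, 0, 0, 1], [0, 0, 0.05, 0, 0, 0, 1], [0, 0, 0.05, 0, 0, 0, 1], [0, 0, 0, 0, 0, 0, 1], [0, 0, 0, 0, 0, 0, 1]]
  ]
}}

```text
clock: 22.1
ee_pos: [540.6, 39.6, 120.6]
ee_rot: [0.059, 0.998, 0.0, 0.0]
ft_force: [0.2, -0.9, -2.6]
grip_width: 65.6
gripper_force: 25.0
```

```bash
python3 - <<'E'
from h import *
go((540.7,39.4,112.3))
E
```

```text
t 22.1 pos [540.6  39.6 120.6] yang 83.21 z [ 1.e-04  1.e-04 -1.e+00] w 65.6 gf 25.0 ft [ 0.2 -0.9 -2.6] j [-0.05  0.52  1.88  0.    0.74 -1.5 ]
shift units [-0.   -0.01  0.28]
```

Plug bottom is at about 99 mm, inside the bore with no contact force. I'll continue to the seat.

Request:
{"name": "apply_moves", "arguments": {
  "increments": [
    [[0, 0, 0.06, 0, 0, 0, 1], [0, 0, 0.06, 0, 0, 0, 1], [0, 0, 0.05, 0, 0, 0, 1], [0, 0, 0.04, 0, 0, 0, 1], [0, 0, 0, 0, 0, 0, 1], [0, 0, 0, 0, 0, 0, 1], [0, 0, 0, 0, 0, 0, 1]]
  ]
}}

```text
clock: 22.68
ee_pos: [540.6, 39.6, 114.2]
ee_rot: [0.059, 0.998, 0.0, 0.0]
ft_force: [1.0, 0.3, -3.1]
grip_width: 65.8
gripper_force: 25.0
```

Request:
{"name": "apply_moves", "arguments": {
  "increments": [
    [[0, 0, 0.03, 0, 0, 0, 1], [0, 0, 0.03, 0, 0, 0, 1], [0, 0, 0, 0, 0, 0, 1], [0, 0, 0, 0, 0, 0, 1]]
  ]
}}

```text
clock: 23.02
ee_pos: [540.6, 39.6, 112.4]
ee_rot: [0.059, 0.998, 0.0, -0.0]
ft_force: [-0.2, 0.9, -2.7]
grip_width: 65.6
gripper_force: 25.0
```

Request:
{"name": "apply_moves", "arguments": {
  "increments": [
    [[0, 0, 0.03, 0, 0, 0, 1], [0, 0, 0, 0, 0, 0, 1], [0, 0, 0, 0, 0, 0, 1]]
  ]
}}

```text
clock: 23.27
ee_pos: [540.6, 39.6, 112.2]
ee_rot: [0.059, 0.998, 0.0, 0.0]
ft_force: [-3.7, 0.2, 8.0]
grip_width: 65.3
gripper_force: 25.0
```

Request:
{"name": "apply_moves", "arguments": {
  "increments": [
    [[0, 0, 0.03, 0, 0, 0, 1], [0, 0, 0, 0, 0, 0, 1], [0, 0, 0, 0, 0, 0, 1]]
  ]
}}

```text
clock: 23.52
ee_pos: [540.7, 39.6, 112.2]
ee_rot: [0.059, 0.998, 0.0, 0.001]
ft_force: [-5.6, -0.3, 17.9]
grip_width: 65.8
gripper_force: 25.0
```

Seated: 112.2 mm matches the expected 91+21.3. I'll ease the push and let go.

Request:
{"name": "apply_moves", "arguments": {
  "increments": [
    [[0, 0, -0.04, 0, 0, 0, 1], [0, 0, 0, 0, 0, 0, 1], [0, 0, 0, 0, 0, 0, 0.25], [0, 0, 0, 0, 0, 0, 0.25], [0, 0, 0, 0, 0, 0, 0.15], [0, 0, 0, 0, 0, 0, 0.1], [0, 0, 0, 0, 0, 0, 0], [0, 0, 0, 0, 0, 0, 0], [0, 0, 0, 0, 0, 0, 0], [0, 0, 0, 0, 0, 0, 0]]
  ]
}}

```text
clock: 24.35
ee_pos: [540.6, 39.6, 111.8]
ee_rot: [0.059, 0.998, 0.0, -0.0]
ft_force: [0.0, 0.1, -0.5]
grip_width: 94.6
gripper_force: 0.0
```

```bash
python3 - <<'E'
from h import *
go((540.7,39.4,146))
E
```

```text
t 24.35 pos [540.6  39.6 111.8] yang 83.21 z [-0.e+00  1.e-04 -1.e+00] w 94.6 gf 0.0 ft [ 0.   0.1 -0.5] j [-0.05  0.53  1.89  0.    0.72 -1.5 ]
shift units [-0.   -0.01 -1.14]
```

Request:
{"name": "apply_moves", "arguments": {
  "increments": [
    [[0, 0, -0.3, 0, 0, 0, 0], [0, 0, -0.6, 0, 0, 0, 0], [0, 0, -0.9, 0, 0, 0, 0], [0, 0, -0.9, 0, 0, 0, 0], [0, 0, -0.8, 0, 0, 0, 0], [-0.7, 0, -0.4, 0, 0, 0, 0], [-0.8, 0, 0, 0, 0, 0, 0], [-0.5, 0, 0, 0, 0, 0, 0], [0, 0, 0, 0, 0, 0, 0], [0, 0, 0, 0, 0, 0, 0]]
  ]
}}

```text
clock: 25.18
ee_pos: [599.8, 32.5, 228.8]
ee_rot: [0.059, 0.998, 0.0, -0.0]
ft_force: [-1.0, 0.6, 0.3]
grip_width: 95.2
gripper_force: 0.0
```

```bash
python3 - <<'E'
from h import *
go((540.7,39.6,158.5))
c=cams.calibration('wrist');im=np.ascontiguousarray(cams.snapshot('wrist')[:,:,::-1]);cv2.imwrite('pics/w8.png',im)
g=cv2.cvtColor(im,cv2.COLOR_BGR2GRAY)
for nm,z,r in(('rim',119,33),('captop',137,29),('knob',155,10),('shoulder',70,48)):
    P=[540.7,39.6,z];ctr=proj(c,P)[0];px=np.abs(proj(c,[P[0],P[1]+r,z])[0]-ctr).max()
    n=int(px*1.3)+6;x,y=ctr.astype(int);x0=max(x-n,0);y0=max(y-n,0);w=g[y0:y+n,x0:x+n]
    C=cv2.HoughCircles(cv2.medianBlur(w,3),cv2.HOUGH_GRADIENT,1,3,param1=60,param2=8,minRadius=int(px*.93),maxRadius=int(np.ceil(px*1.07)))
    if C is not None:
        for q in C[0][:3]: print(nm,'exp',ctr.round(1),round(px,1),'->',q+[x0,y0,0],plane(c,[q[:2]+[x0,y0]],z)[0].round(1))
    else: print(nm,'none',ctr,px)
E
```

```text
t 25.18 pos [599.8  32.5 228.8] yang 83.2 z [-6.e-04  1.e-04 -1.e+00] w 95.2 gf 0.0 ft [-1.   0.6  0.3] j [-0.06  0.46  1.63  0.    1.05 -1.51]
shift units [1.98 0.   2.35]
rim exp [270.4 146.3] 38.2 -> [268.5        135.5         40.40000153] [531.5  39.1 119. ]
rim exp [270.4 146.3] 38.2 -> [264.5        138.5         40.40000153] [533.6  35.4 119. ]
rim exp [270.4 146.3] 38.2 -> [265.5        148.5         40.40000153] [542.   35.2 119. ]
captop exp [270.4 147.4] 36.0 -> [263.5        150.5         37.29999924] [542.4  33.8 137. ]
captop exp [270.4 147.4] 36.0 -> [275.5        132.5         36.20000076] [529.6  45.  137. ]
captop exp [270.4 147.4] 36.0 -> [274.5        129.5         33.79999924] [527.2  44.5 137. ]
knob none [270.38245088 148.69715199] 13.387549092065115
shoulder exp [270.4 144. ] 46.9 -> [270.5        142.5         46.70000076] [539.2  39.8  70. ]
shoulder exp [270.4 144. ] 46.9 -> [266.5        142.5         50.40000153] [538.7  35.8  70. ]
shoulder exp [270.4 144. ] 46.9 -> [273.5        144.5         50.40000153] [541.6  42.6  70. ]
```

The tin is unmoved, with its shoulder at (539.2,39.8), and contact was at the expected seat height. Going to the knob.

Request:
{"name": "apply_moves", "arguments": {
  "increments": [
    [[0.6, 0, 0, 0, 0, 0, 0.2], [0.8, 0, 0, 0, 0, 0, 0.2], [0.58, 0, 0.2, 0, 0, 0, 0.3], [0, 0, 0.6, 0, 0, 0, 0.3], [0, 0, 0.6, 0, 0, 0, 0.3], [0, 0, 0.5, 0, 0, 0, 0.3], [0, 0, 0.3, 0, 0, 0, 0.3], [0, 0, 0.1, 0, 0, 0, 0.3], [0, 0, 0, 0, 0, 0, 0.3], [0, 0, 0, 0, 0, 0, 0.3], [0, 0, 0, 0, 0, 0, 0.3]]
  ]
}}

```text
clock: 26.15
ee_pos: [541.4, 39.5, 160.6]
ee_rot: [0.059, 0.998, 0.0, 0.001]
ft_force: [-0.1, 0.6, -0.8]
grip_width: 66.9
gripper_force: 0.0
```

```bash
python3 - <<'E'
from h import *
go((540.7,39.6,158.5))
E
```

```text
t 26.15 pos [541.4  39.5 160.6] yang 83.21 z [ 1.2e-03  1.0e-04 -1.0e+00] w 66.9 gf 0.0 ft [-0.1  0.6 -0.8] j [-0.05  0.46  1.84  0.    0.83 -1.5 ]
shift units [ 0.02 -0.    0.07]
```

Request:
{"name": "apply_moves", "arguments": {
  "increments": [
    [[0, 0, 0.03, 0, 0, 0, 0.5], [0, 0, 0, 0, 0, 0, 0.5], [0, 0, 0, 0, 0, 0, 0.6], [0, 0, 0, 0, 0, 0, 0.65], [0, 0, 0, 0, 0, 0, 0.7], [0, 0, 0, 0, 0, 0, 0.75], [0, 0, 0, 0, 0, 0, 0.8], [0, 0, 0, 0, 0, 0, 1], [0, 0, 0, 0, 0, 0, 1], [0, 0, 0, 0, 0, 0, 1], [0, 0, 0, 0, 0, 0, 1], [0, 0, 0, 0, 0, 0, 1]]
  ],
  "force": 15
}}

```text
clock: 27.15
ee_pos: [541.2, 39.5, 158.9]
ee_rot: [0.059, 0.998, 0.0, 0.0]
ft_force: [0.0, -0.1, -0.3]
grip_width: 19.6
gripper_force: 15.0
```

```bash
python3 - <<'E'
from h import *
go((540.7,39.6,158.5))
E
```

```text
t 27.15 pos [541.2  39.5 158.9] yang 83.21 z [ 1.e-04  1.e-04 -1.e+00] w 19.6 gf 15.0 ft [ 0.  -0.1 -0.3] j [-0.05  0.47  1.84  0.    0.83 -1.5 ]
shift units [0.02 0.   0.01]
```

Knob gripped (19.6 mm). I'll lift slowly and straight, 100 mm.

Request:
{"name": "apply_moves", "arguments": {
  "increments": [
    [[0, 0, -0.05, 0, 0, 0, 1], [0, 0, -0.1, 0, 0, 0, 1], [0, 0, -0.15, 0, 0, 0, 1], [0, 0, -0.2, 0, 0, 0, 1], [0, 0, -0.3, 0, 0, 0, 1], [0, 0, -0.4, 0, 0, 0, 1], [0, 0, -0.5, 0, 0, 0, 1], [0, 0, -0.5, 0, 0, 0, 1], [0, 0, -0.5, 0, 0, 0, 1], [0, 0, -0.4, 0, 0, 0, 1], [0, 0, -0.15, 0, 0, 0, 1], [0, 0, -0.05, 0, 0, 0, 1]]
  ]
}}

```text
clock: 28.15
ee_pos: [541.4, 39.5, 259.2]
ee_rot: [0.059, 0.998, 0.0, 0.001]
ft_force: [-1.0, 0.0, -0.8]
grip_width: 19.6
gripper_force: 15.0
```

Request:
{"name": "apply_moves", "arguments": {
  "increments": [
    [[0, 0, 0, 0, 0, 0, 1], [0, 0, 0, 0, 0, 0, 1], [0, 0, 0, 0, 0, 0, 1], [0, 0, 0, 0, 0, 0, 1], [0, 0, 0, 0, 0, 0, 1], [0, 0, 0, 0, 0, 0, 1]]
  ]
}}

```text
clock: 28.65
ee_pos: [541.1, 39.5, 257.6]
ee_rot: [0.059, 0.998, 0.0, -0.0]
ft_force: [0.4, -0.8, -1.5]
grip_width: 19.6
gripper_force: 15.0
```

```bash
python3 - <<'E'
from h import *
go(None)
c=cams.calibration('scene');im=np.ascontiguousarray(cams.snapshot('scene')[:,:,::-1]);cv2.imwrite('pics/s9.png',im)
x=int(proj(c,[541,40,105])[0][0])
for z in(91,105,119,131,219,237): print(z,proj(c,[541,40,z])[0].round(1))
for dx in(-3,3): print(x+dx,im[130:225:2,x+dx].tolist())
E
```

```text
t 28.65 pos [541.1  39.5 257.6] yang 83.21 z [-5.e-04  1.e-04 -1.e+00] w 19.6 gf 15.0 ft [ 0.4 -0.8 -1.5] j [-0.05  0.35  1.73  0.    1.06 -1.5 ]
91 [247.7 210.5]
105 [247.5 205.3]
119 [247.3 200. ]
131 [247.2 195.4]
219 [245.9 160. ]
237 [245.7 152.4]
244 [[8, 6, 11], [12, 18, 8], [14, 14, 10], [12, 16, 11], [18, 17, 17], [6, 3, 8], [2, 3, 6], [8, 10, 13], [8, 3, 8], [7, 8, 0], [16, 9, 15], [18, 18, 17], [103, 99, 96], [154, 150, 144], [138, 134, 129], [104, 106, 105], [94, 96, 96], [92, 95, 94], [152, 158, 160], [185, 193, 194], [185, 192, 196], [187, 194, 196], [187, 192, 194], [185, 192, 194], [186, 193, 195], [183, 190, 193], [184, 191, 194], [162, 169, 170], [77, 82, 83], [40, 38, 39], [101, 99, 96], [150, 146, 140], [151, 147, 142], [152, 148, 142], [150, 147, 141], [124, 120, 118], [92, 95, 95], [125, 122, 120], [146, 143, 137], [114, 113, 111], [90, 93, 93], [89, 90, 93], [91, 94, 95], [94, 97, 96], [86, 88, 89], [92, 93, 94], [132, 129, 126], [155, 150, 146]]
250 [[3, 9, 10], [18, 14, 19], [27, 23, 24], [12, 18, 19], [25, 26, 24], [28, 26, 28], [58, 56, 53], [109, 106, 103], [90, 89, 86], [74, 78, 76], [100, 97, 96], [121, 122, 119], [144, 142, 138], [152, 146, 142], [134, 132, 128], [110, 111, 111], [102, 104, 105], [106, 112, 111], [162, 167, 171], [184, 191, 193], [185, 190, 194], [184, 191, 193], [185, 190, 194], [187, 192, 197], [187, 194, 197], [185, 190, 193], [185, 190, 194], [165, 173, 173], [97, 130, 92], [92, 140, 75], [126, 143, 116], [152, 149, 143], [155, 152, 145], [154, 151, 146], [153, 150, 145], [127, 126, 123], [101, 103, 101], [120, 120, 117], [145, 143, 137], [117, 118, 117], [97, 101, 101], [98, 101, 103], [97, 101, 101], [98, 102, 102], [98, 99, 103], [97, 100, 99], [124, 122, 120], [150, 147, 143]]
```

The outer lid is held with clear background under it, and the inner lid's boss top appears at row 196 (195.4 expected when home). Handing in.

```bash
python3 -c "
from workcell import job
print(job.finish_job())"
```

```text
the job is handed in; nothing more can be done
None
```

The job is handed in, with no verdict returned: the scanner was held over the label and laid back on the desk, the inner lid is seated in the tin, and the outer lid is held about 10 cm above it.

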